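Put the rolling pin away in the free sloping cradle

TASK

Pick up the wooden rolling pin lying on the counter and put it away in the empty sloping cradle, so that it lies home with a handle in each of the two saddles, like the pin in the other cradle. Lower it all the way in while you still hold it, do not drop it, then let go; leave the other pin, the bottle, the bowl and the tub where they are.

Things in the scene. Friction and masses are not known exactly. Their poses are not given: they have to be found in the camera images.
- pin: The rolling pin to put away, lying level on the counter: wood, same at both ends, 200 mm long, 0.13 to 0.25 kg; barrel 112 mm long, 42 mm thick; a handle at each end 44 mm long, up to 23 mm thick. Origin: its very centre on its axis, 21 mm above the counter; x along its axis (either way round), y and z across it (they turn as it rolls).
- cradle: White plastic sloping cradle fixed to the counter: base plate 220 x 90 x 8 mm with two upright V saddles, low at its right end seen from the robot and high at its left, that take a pin's handles while its barrel lies free between them. Origin: centre of the plate's underside; x level from low to high saddle, z up. This one is empty.
- seat (a point): Where the pin's centre lies when home in the empty cradle, 110 mm above cradle's origin. x: the seated pin's axis, rising at 30 degrees from low to high saddle; y level, across; z out of the saddles' open side, 30 degrees from vertical, leaning over the low end. Let go, the pin may slide up to 8 mm down, until its barrel meets the low saddle.
- saddle_low (a point): Middle of the empty cradle's low saddle on the seated pin's axis, 71 mm down the slope from seat; same axes. Both saddles are 90 degree Vs open to z, 14 mm wide along x; mouth 63 mm wide, 17 mm above the pin's axis; arms reach 37 mm to each side. 128 mm is free between the saddles for the 112 mm barrel, and the space under it is open down to the base plate.
- saddle_high (a point): Middle of the empty cradle's high saddle, of the same shape, on the seated pin's axis, 71 mm up the slope from seat; same axes. Its tips stand 165 mm above the counter, the cradle's highest part.
- cradle_taken: White plastic sloping cradle fixed to the counter: base plate 220 x 90 x 8 mm with two upright V saddles, low at its right end seen from the robot and high at its left, that take a pin's handles while its barrel lies free between them. Origin: centre of the plate's underside; x level from low to high saddle, z up. Same as the other, but it already holds a pin.
- pin_other: A second rolling pin of the same make, lying in the other cradle; leave it there. Origin at its centre, x along its axis.
- bottle: Closed clear water bottle with a green cap, 64 mm across, 200 mm tall, standing beyond the cradles; leave it. Origin: centre of its underside.
- bowl: Metal mixing bowl, 120 mm across, 60 mm tall, standing beyond the cradles; leave it. Origin: centre of its underside.
- tub: Open white plastic food tub, 130 x 130 x 120 mm tall, standing beyond the loose pin; leave it. Origin: centre of its underside.
Not all that is in view belongs to the job. What is shaped like the pin but orange or yellow is not meant.

How it is judged:
By the outcome, as a careful person would: the job done as asked, in the order asked, and still so for the second after the job is handed in, with the robot touching nothing.
It also fails if it takes over 40 s, if anything falls off the work surface, if the arm or the gripper's body presses on something with over 40 N, if the wrist force passes 120 N, or if a joint passes its speed limit or range.

ROBOT

A 6-joint arm with a two-finger parallel gripper is mounted at the origin on the work surface. World frame = base frame: x ahead of the robot, y to its left, z up, the work surface at z = 0. Lengths are in m, angles in rad, forces in N, time in s.
With the tool pointing down it reaches from about 0.375 to 0.9 m from the base axis. Payload 3.1 kg.
Tool frame: the origin (TCP) lies between the finger pads; the fingertips stand 8 mm ahead of it and the grasp point (between the pads) lies 11 mm behind it; z points along the fingers, y is the line along which they close (so a half turn about z gives the same grasp; the last joint's range is limited). The gripper opens to 87 mm and grips with 3 to 60 N. Pads are 19 mm wide; open, the fingers measure 117 mm over their backs; the gripper's body (75 mm by 190 mm) begins 51 mm behind the grasp point.
Start: joints at [0.973, 0.527, 1.433, -0, 1.181, -0.178], TCP at [0.255, 0.571, 0.231] pointing down, gripper open.
Joint ranges: [-3.08, 3.08], [-0.75, 2.2], [0.22, 2.44], [-1.43, 4.57], [0, 2.65], [-2.85, 2.85]. Speed limits (rad/s): [2.79, 2.79, 3.14, 3.14, 3.14, 3.14].

INTERFACE

Orientations are given as a unit quaternion [x, y, z, w].
In Python, from rig import robot gives the robot as it stands.
- The arm moves only by the tool move_arm, never from a script. Its argument "motion" is text: rows parted by semicolons, each of 5 numbers parted by spaces: the opening, from -1 (shut) to 1 (fully open), then the shift along the tool's x, y, z normalised to -1 to 1, where 1 is 0.2 m, then the turn about the tool's z normalised to -1 to 1, where 1 is pi rad. A call has 1 to 12 rows; each row is the pose to reach, as a shift and turn from the pose commanded when the call began, along the tool's axes at that moment, turning the shorter way round; what a row does not reach only later rows make up. A row lasts 1/12 s, in which the tool goes at most 41.7 mm and 7.16 degrees, less where a joint would pass 70% of its speed; a pose out of reach is approached as far as the arm can. A call with a number of a shift or a turn outside -1 to 1 is refused whole. A call with a gripper value outside its range is refused whole. The fingers move at their own pace and stop on an object; "newtons" is the grip in N (left out, the last holds). Time passes only in rows, so rows that repeat a pose let the fingers close. It gives the time, the measured TCP pose, the force, the opening and the grip force at its end, in the units of the state.
- robot.get_obs(): the state, without advancing time (a new reading comes with each control period).
- robot.camera(name): name is "scene" or "top"; returns (picture, depth): 420x560x3 uint8, red, green, blue; 420x560 float32, m along the optical axis (not along the pixel's ray), 0 where there is no reading.
- robot.camera_model(name): a dict with "mtx" (3x3 intrinsics, pixels), "position" and "attitude" of the camera in the world. Camera axes: x right, y down, z forward; pixel columns grow to the right and rows downward; lengths in m; the calibration is good to about 2 mm. A picture is of the moment at which its call begins. camera_model takes no time and is no camera call.
- robot.hand_in(): hands the job in; it is judged then, once.
The state is a dict: "time": time; "q": joint angles; "joint_velocities": joint speeds; "joint_torque": joint torques, N m; "position": TCP position; "tool_rot": TCP orientation; "ft_force": force on the tool from outside, world axes, zero at the start; "moment": the same for the moment, N m; "grip_width": finger opening in m; "grip_force": force on a finger pad.
Only numpy, scipy, OpenCV 4.12 (cv2) and the standard library are available. Lean on these libraries where they do the work, as an engineer would, in place of code of your own. Each camera call takes 0.05 s, during which the arm holds its last target. There are 200 camera calls.

## Working session

There is one attempt and no reset: what is moved stays moved. The work goes in short steps, Python scripts to look and compute and a tool call to move; the robot and the scene stay as the last step left them, time stands still between calls to the robot, and variables do not carry over. Pictures are saved under pics/ and viewed, at most 10 in all, crops included, and the job is handed in when it is done.

Besides the shell and the picture viewer there is one more tool, called after "Request:" as a command line: name --argument value ..., lists and objects as JSON in quotes. move_arm: Moves the arm, as the interface text tells. Its arguments: {"type":"object","properties":{"motion":{"type":"string"},"newtons":{"type":"number"}},"required":["motion"]}

```bash
ls; mkdir -p pics; cat > h.py <<'E'
import numpy as np, cv2
from scipy.spatial.transform import Rotation as R
from rig import robot
def snap(n,f):
    p,d=robot.camera(n); cv2.imwrite(f'pics/{f}.png',p[:,:,::-1]); np.savez(f'pics/{f}.npz',p=p,d=d); return p,d
def att(a):
    a=np.array(a,float); return a if a.shape==(3,3) else R.from_quat(a).as_matrix()
def cloud(n,d):
    m=robot.camera_model(n); K=np.array(m['mtx']); v,u=np.mgrid[:d.shape[0],:d.shape[1]]
    c=np.stack([(u-K[0,2])/K[0,0]*d,(v-K[1,2])/K[1,1]*d,d],-1)
    return c@att(m['attitude']).T+np.array(m['position'])
E
python3 - <<'E'
from h import *
for n in('scene','top'):
    snap(n,n+'0'); print(robot.camera_model(n))
print(robot.get_obs())
E
```

```text
pics
{'mtx': array([[390.39212906,   0.        , 283.03732335],
       [  0.        , 390.39212906, 206.71659331],
       [  0.        ,   0.        ,   1.        ]]), 'position': array([ 0.94715266, -0.47849624,  0.99976251]), 'attitude': array([ 0.88562367,  0.32899236, -0.10796124, -0.30948202])}
{'mtx': array([[494.66866001,   0.        , 269.66271732],
       [  0.        , 494.66866001, 211.61946683],
       [  0.        ,   0.        ,   1.        ]]), 'position': array([0.28234777, 0.03676655, 1.33642043]), 'attitude': array([-0.69769025,  0.71062459, -0.06604722,  0.06227975])}
{'time': 0.1, 'q': array([ 9.72514680e-01,  5.28396611e-01,  1.43381057e+00, -9.65378232e-06,
        1.18143023e+00, -1.78507860e-01]), 'joint_velocities': array([ 1.07330118e-03, -2.08534858e-03, -2.88519321e-03,  7.30276068e-05,
        2.49628692e-05, -2.58687684e-03]), 'joint_torque': array([ 1.76165790e-04, -4.40982950e+01, -1.77150947e+01,  6.35251938e-02,
        5.34357189e-02, -5.97853705e-05]), 'position': array([0.25431536, 0.57018103, 0.22964354]), 'tool_rot': array([ 2.08347372e-01,  9.78054358e-01, -9.47921257e-04, -3.83047165e-04]), 'ft_force': array([0.62761969, 0.4391402 , 0.27206   ]), 'moment': array([-0.0049717 ,  0.01280347,  0.02246906]), 'grip_force': 0.0, 'grip_width': 0.08667988100452016}
```

View pics/scene0.png

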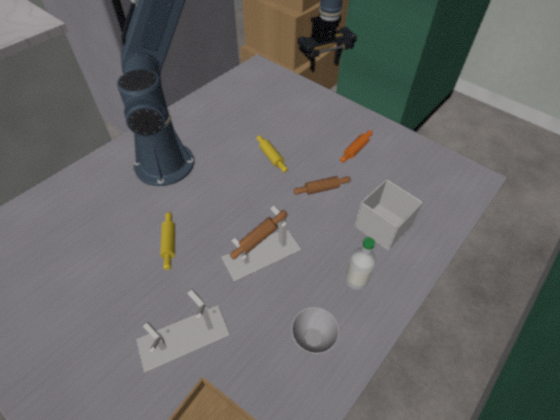

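View pics/top0.png

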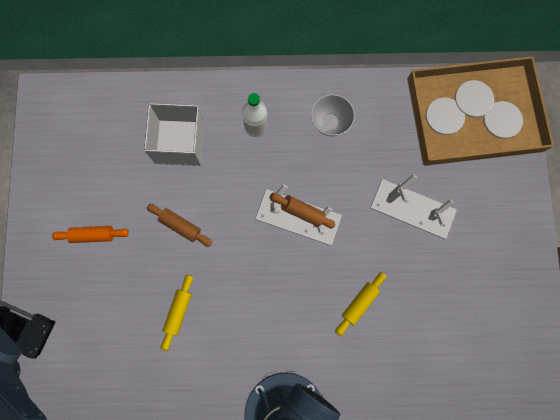

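The top view shows these pin-like candidates:
- loose brown pin, (180,225)
- brown pin in the taken cradle, (303,210)
- orange decoy, (90,234)
- yellow decoys, (177,312) and (361,303)

I choose the loose brown one at (180,225). The empty cradle is at (414,208), with its high saddle at about (402,190) and its low saddle at about (441,211). The scene view agrees, with the pin at (322,186) and the empty cradle at (182,335).

```bash
cat > meas.py <<'E'
from h import *
def axis(P):
    c=P.mean(0); return c,np.linalg.svd(P-c)[2][0]
if __name__=='__main__':
    for n in('scene','top'):
        z=np.load(f'pics/{n}0.npz'); p,d=z['p'],z['d']; W=cloud(n,d)
        hsv=cv2.cvtColor(p,cv2.COLOR_RGB2HSV); 
        m=((hsv[...,0]<15)&(hsv[...,1]>110)&(hsv[...,2]>40)&(d>0)).astype(np.uint8)
        k,l,st,ce=cv2.connectedComponentsWithStats(m)
        for i in range(1,k):
            if st[i,4]>250:
                P=W[l==i]; r=cv2.minAreaRect(P[:,:2].astype(np.float32)); c,a=axis(P)
                print(n,'col',ce[i].round(),st[i,4],'hue',np.median(hsv[l==i],0),'rect',np.round(r,3) if 0 else r,'ax',a.round(3),'z95',np.percentile(P[:,2],[5,95]).round(3))
        # white plate of empty cradle
        c0=np.array([182,335]) if n=='scene' else np.array([414,208])
        v,u=np.mgrid[:420,:560]; near=np.hypot(u-c0[0],v-c0[1])<65
        w=(near&(hsv[...,1]<40)&(hsv[...,2]>120)&(d>0))
        pl=w&(W[...,2]<.02)
        P=W[pl]; print(n,'plate',cv2.minAreaRect(P[:,:2].astype(np.float32)),len(P),np.median(P[:,2]))
        P=W[near&(d>0)&(W[...,2]>.03)&(W[...,2]<.2)]; print('saddle pts',len(P),P[P[:,2]>.14].mean(0) if (P[:,2]>.14).any() else '', P[:,2].max(), P[P[:,1]<P[:,1].mean()].mean(0),P[P[:,1]<P[:,1].mean()][:,2].max())
    t=cv2.imread('pics/top0.png'); a=cv2.resize(t[180:270,130:230],None,fx=4,fy=4); b=cv2.resize(t[165:255,360:470],None,fx=4,fy=4)[:,:400]
    cv2.imwrite('pics/crop1.png',np.hstack([a,b]))
E
python3 meas.py
```

```text
scene col [356. 146.] 361 hue [ 13. 201. 153.] rect ((0.47666892409324646, 0.5070068836212158), (0.19556404650211334, 0.04222416505217552), 86.77692413330078) ax [ 0.007 -0.998 -0.06 ] z95 [0.019 0.042]
scene col [322. 185.] 426 hue [ 13. 141. 122.] rect ((0.49756920337677, 0.26782530546188354), (0.1914447844028473, 0.03229009732604027), 56.414588928222656) ax [-0.541 -0.841 -0.009] z95 [0.021 0.043]
scene col [258. 234.] 657 hue [ 13. 139. 126.] rect ((0.5127865672111511, -0.059158891439437866), (0.1686881184577942, 0.03376404941082001), 70.25203704833984) ax [-0.301 -0.816 -0.493] z95 [0.074 0.153]
scene plate ((0.5048806667327881, -0.34884536266326904), (0.3244653046131134, 0.34977221488952637), 57.17929458618164) 11951 0.0004232027980133335
saddle pts 764 [ 0.55132711 -0.30687521  0.15139132] 0.16286178916997707 [ 0.57426908 -0.41807531  0.06038769] 0.09212435466932423
top col [303. 210.] 774 hue [ 14. 175. 129.] rect ((0.507796049118042, -0.05633746087551117), (0.1757664680480957, 0.039190564304590225), 69.24369049072266) ax [-0.314 -0.818 -0.482] z95 [0.075 0.158]
top col [179. 225.] 741 hue [ 14. 174. 124.] rect ((0.49247056245803833, 0.2719132602214813), (0.1990872025489807, 0.03947139531373978), 57.732940673828125) ax [-0.535 -0.845 -0.014] z95 [0.026 0.045]
top col [ 90. 234.] 917 hue [ 13. 255. 175.] rect ((0.47101500630378723, 0.5091406106948853), (0.04057145491242409, 0.20076294243335724), 1.8467093706130981) ax [-0.031  0.999  0.016] z95 [0.024 0.044]
top plate ((0.5290113687515259, -0.3672392666339874), (0.3516274094581604, 0.3575897812843323), 63.62369918823242) 11980 0.001603289129427865
saddle pts 719 [ 0.55653699 -0.31031579  0.15199337] 0.1660302328423764 [ 0.57817617 -0.42041342  0.05925514] 0.09690513540529655
```

View pics/crop1.png

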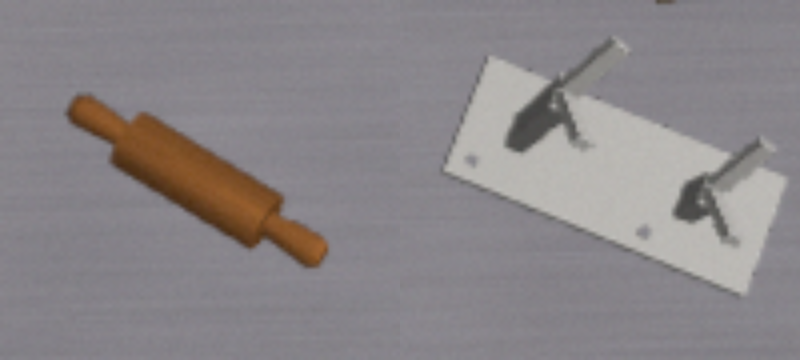

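The crop confirms the choice: on the left is the loose brown wooden pin, and on the right is the empty cradle with its two V saddles. Next I'll fit the plate with rays onto z = 8 mm, and do the pin the same way at axis height.

```bash
cat > meas2.py <<'E'
from h import *
from scipy.optimize import least_squares
for n in('scene','top'):
    z=np.load(f'pics/{n}0.npz'); p,d=z['p'],z['d']; W=cloud(n,d); m=robot.camera_model(n); o=np.array(m['position'])
    D=W-o; D=D/np.where(D[...,2:]==0,1,D[...,2:])  # ray, per unit z
    Q=o+D*(0.008-o[2])
    g=p.min(2).astype(int); v,u=np.mgrid[:420,:560]
    for nm,c0 in (('empty',(182,335) if n=='scene' else (414,208)),('taken',(262,254) if n=='scene' else (299,217))):
        near=np.hypot(u-c0[0],v-c0[1])<62
        mk=(near&(g>(np.median(g[near])+np.percentile(g[near],99))/2)&(d>0)&(W[...,2]<.02)).astype(np.uint8)
        mk=cv2.morphologyEx(mk,cv2.MORPH_OPEN,np.ones((3,3)))
        k,l,st,ce=cv2.connectedComponentsWithStats(mk); i=1+st[1:,4].argmax()
        r=cv2.minAreaRect(Q[l==i][:,:2].astype(np.float32)); b=cv2.boxPoints(r); print(n,nm,np.round(r[0],4),np.round(r[1],4),round(r[2],2))
    # high/low saddle tips of empty
    near=np.hypot(u-((182 if n=='scene' else 414)),v-(335 if n=='scene' else 208))<62
    for lo,hi,s in((.15,.18,1),(.07,.11,-1)):
        P=W[near&(d>0)&(W[...,2]>lo)&(W[...,2]<hi)]
        if s<0: P=P[P[:,1]<-.39]
        if len(P): print('tips',len(P),P[:,2].max().round(3),P.min(0).round(3),P.max(0).round(3))
    # pin cyl fit
    hsv=cv2.cvtColor(p,cv2.COLOR_RGB2HSV); c0=(322,186) if n=='scene' else (180,225)
    P=W[(np.hypot(u-c0[0],v-c0[1])<42)&(hsv[...,0]<18)&(hsv[...,1]>100)&(d>0)&(W[...,2]>.008)]
    P=P[np.abs((P-P.mean(0))[:,:2]@[.535,.845])<.05]
    f=lambda q:(np.hypot(-(P[:,0]-q[0])*np.sin(q[1])+(P[:,1]-.27)*np.cos(q[1]),P[:,2]-.021)-.021)
    s=least_squares(f,[.495,1.0],loss='soft_l1',f_scale=.003); print(n,'pin axis x at y=.27',s.x[0],np.degrees(s.x[1]))
E
python3 meas2.py
```

```text
scene empty [ 0.5293 -0.3657] [0.216 0.088] 65.62
scene taken [ 0.5128 -0.0508] [0.2203 0.0907] 69.1
tips 92 0.163 [ 0.521 -0.332  0.15 ] [ 0.587 -0.292  0.163]
tips 156 0.092 [ 0.468 -0.444  0.07 ] [ 0.537 -0.404  0.092]
scene pin axis x at y=.27 0.489467850928144 58.04483417833769
top empty [ 0.529 -0.367] [0.2182 0.0881] 65.66
top taken [ 0.5116 -0.0507] [0.2183 0.088 ] 69.59
tips 92 0.166 [ 0.517 -0.334  0.15 ] [ 0.587 -0.292  0.166]
tips 131 0.097 [ 0.467 -0.446  0.07 ] [ 0.537 -0.405  0.097]
top pin axis x at y=.27 0.49157591255547733 57.688602930786026
```

```bash
cat > go.py <<'E'
from h import *
import sys
def go(x,y,z,head):
    o=robot.get_obs(); r=R.from_quat(o['tool_rot']); M=r.as_matrix()
    s=M.T@(np.array([x,y,z])-o['position'])/.2
    h=np.degrees(np.arctan2(M[1,0],M[0,0])); t=-((head-h+180)%360-180)/180
    print('t',round(o['time'],2),'pos',o['position'].round(4),'head',h.round(2),'tilt',M[2,2].round(4),'grip',round(o['grip_width'],4),o['grip_force'],'F',o['ft_force'].round(1))
    print('shift',s.round(4),'turn',round(t,4))
if __name__=='__main__': go(*map(float,sys.argv[1:5]))
E
python3 go.py .492 .271 .13 57.8
python3 - <<'E'
from h import *
z=np.load('pics/top0.npz'); W=cloud('top',z['d']); P=W[95:175,140:210].reshape(-1,3); P=P[P[:,2]>.1]; print(P.min(0),P.max(0))
E
```

```text
t 0.1 pos [0.2543 0.5702 0.2296] head 155.95 tilt -1.0 grip 0.0867 0.0 F [0.6 0.4 0.3]
shift [-1.6951 -0.8807  0.4994] turn 0.5453
[0.28234777 0.03676655 0.10009031] [0.79962995 0.34592448 1.33642043]
```

Request:
move_arm --motion "1 -0.2 -0.1 0 0.04; 1 -0.4 -0.2 0 0.08; 1 -0.6 -0.3 0 0.12; 1 -0.8 -0.4 0 0.16; 1 -1 -0.5 0 0.2; 1 -1 -0.52 0 0.24; 1 -1 -0.52 0 0.27; 1 -1 -0.52 0 0.27"

```text
time: 0.77
position: [0.3957, 0.3928, 0.2302]
tool_rot: [0.594, 0.804, -0.0, -0.0]
ft_force: [-1.0, -0.3, -0.4]
grip_width: 0.087
grip_force: 0.0
```

```bash
python3 go.py .492 .271 .13 57.8; python3 - <<'E'
from h import *
z=np.load('pics/top0.npz'); W=cloud('top',z['d']); P=W[95:175,140:210].reshape(-1,3); P=P[(P[:,2]>.1)&(P[:,2]<.14)]; print(P.min(0),P.max(0))
E
```

```text
t 0.77 pos [0.3957 0.3928 0.2302] head 107.07 tilt -1.0 grip 0.087 0.0 F [-1.  -0.3 -0.4]
shift [-0.7234  0.282   0.5008] turn 0.2737
[0.66068747 0.20907246 0.10009031] [0.79962995 0.34592448 0.12845793]
```

Request:
move_arm --motion "1 -0.15 0.06 0.1 0.04; 1 -0.3 0.12 0.2 0.08; 1 -0.45 0.18 0.3 0.12; 1 -0.6 0.24 0.4 0.16; 1 -0.723 0.282 0.5 0.2; 1 -0.723 0.282 0.5 0.24; 1 -0.723 0.282 0.5 0.274; 1 -0.723 0.282 0.5 0.274; 1 -0.723 0.282 0.5 0.274"

```text
time: 1.52
position: [0.4916, 0.2736, 0.1303]
tool_rot: [0.873, 0.487, -0.0, -0.0]
ft_force: [-0.4, 0.4, 0.4]
grip_width: 0.0867
grip_force: 0.0
```

```bash
python3 go.py .492 .271 .011 57.8
```

```text
t 1.52 pos [0.4916 0.2736 0.1303] head 58.34 tilt -1.0 grip 0.0867 0.0 F [-0.4  0.4  0.4]
shift [-0.0096  0.0088  0.5964] turn 0.003
```

Request:
move_arm --motion "1 -0.01 0.009 0.15 0.003; 1 -0.01 0.009 0.3 0.003; 1 -0.01 0.009 0.42 0.003; 1 -0.01 0.009 0.51 0.003; 1 -0.01 0.009 0.56 0.003; 1 -0.01 0.009 0.594 0.003; 1 -0.01 0.009 0.594 0.003; 1 -0.01 0.009 0.594 0.003"

```text
time: 2.18
position: [0.4927, 0.2709, 0.0123]
tool_rot: [0.876, 0.482, 0.001, 0.0]
ft_force: [0.4, 1.2, -0.3]
grip_width: 0.0871
grip_force: 0.0
```

Request:
move_arm --motion "-1 0 0 0 0; -1 0 0 0 0; -1 0 0 0 0; -1 0 0 0 0; -1 0 0 0 0; -1 0 0 0 0; -1 0 0 0 0; -1 0 0 0 0; -1 0 0 0 0; -1 0 0 0 0" --newtons 15

```text
time: 3.02
position: [0.4923, 0.2704, 0.0117]
tool_rot: [0.877, 0.481, -0.0, -0.0]
ft_force: [-0.9, -0.7, 1.8]
grip_width: 0.0415
grip_force: 15.0
```

Request:
move_arm --motion "-1 0 0 -0.08 0; -1 0 0 -0.2 0; -1 0 0 -0.35 0; -1 0 0 -0.5 0; -1 0 0 -0.65 0; -1 0 0 -0.8 0; -1 0 0 -0.92 0; -1 0 0 -1 0; -1 0 0 -1 0; -1 0 0 -1 0"

```text
time: 3.85
position: [0.4924, 0.2704, 0.212]
tool_rot: [0.877, 0.481, 0.001, 0.0]
ft_force: [-0.7, -0.3, -1.8]
grip_width: 0.0414
grip_force: 15.0
```

```bash
python3 go.py .518 -.3906 .27 65.6
```

```text
t 3.85 pos [0.4924 0.2704 0.212 ] head 57.49 tilt -1.0 grip 0.0414 14.996837228536606 F [-0.7 -0.3 -1.8]
shift [-2.7178  1.8847 -0.2909] turn -0.0451
```

Request:
move_arm --motion "-1 -0.03 0.02 -0.1 0; -1 -0.1 0.07 -0.2 0; -1 -0.2 0.14 -0.29 0; -1 -0.3 0.21 -0.29 0; -1 -0.4 0.28 -0.29 0; -1 -0.5 0.35 -0.29 0; -1 -0.6 0.42 -0.29 0; -1 -0.7 0.49 -0.29 0; -1 -0.8 0.56 -0.29 0; -1 -0.9 0.63 -0.29 0; -1 -0.95 0.66 -0.29 0; -1 -0.95 0.66 -0.29 0"

```text
time: 4.85
position: [0.5008, 0.0373, 0.268]
tool_rot: [0.878, 0.479, -0.002, -0.001]
ft_force: [-0.4, -0.3, -0.8]
grip_width: 0.0417
grip_force: 15.0
```

Request:
move_arm --motion "-1 -0.03 0.02 0 0; -1 -0.1 0.07 0 0; -1 -0.2 0.14 0 0; -1 -0.3 0.21 0 0; -1 -0.4 0.28 0 0; -1 -0.5 0.35 0 0; -1 -0.6 0.42 0 0; -1 -0.7 0.49 0 0; -1 -0.8 0.56 0 0; -1 -0.9 0.63 0 0; -1 -0.95 0.66 0 0; -1 -0.95 0.66 0 0"

```text
time: 5.85
position: [0.5111, -0.1933, 0.2693]
tool_rot: [0.877, 0.48, -0.0, 0.0]
ft_force: [0.2, 0.2, -1.2]
grip_width: 0.0416
grip_force: 15.0
```

```bash
python3 go.py .518 -.3906 .27 65.6
```

```text
t 5.85 pos [ 0.5111 -0.1933  0.2693] head 57.4 tilt -1.0 grip 0.0416 14.996678531169891 F [ 0.2  0.2 -1.2]
shift [-0.8125  0.5604 -0.0033] turn -0.0456
```

Request:
move_arm --motion "-1 -0.03 0.02 0 -0.01; -1 -0.1 0.07 0 -0.02; -1 -0.2 0.14 0 -0.03; -1 -0.3 0.21 0 -0.04; -1 -0.4 0.28 0 -0.045; -1 -0.5 0.35 0 -0.045; -1 -0.6 0.42 0 -0.045; -1 -0.7 0.49 0 -0.045; -1 -0.78 0.54 0 -0.045; -1 -0.812 0.56 0 -0.045; -1 -0.812 0.56 0 -0.045; -1 -0.812 0.56 0 -0.045"

```text
time: 6.85
position: [0.518, -0.387, 0.2692]
tool_rot: [0.84, 0.542, 0.0, -0.001]
ft_force: [0.3, 0.2, -0.6]
grip_width: 0.0413
grip_force: 15.0
```

```bash
cat > look.py <<'E'
from h import *
import sys
n,f=sys.argv[1:3]; c0=(414,208) if n=='top' else (182,335)
p,d=snap(n,f); W=cloud(n,d); hsv=cv2.cvtColor(p,cv2.COLOR_RGB2HSV); v,u=np.mgrid[:420,:560]
m=(hsv[...,0]<18)&(hsv[...,1]>90)&(d>0)&(W[...,2]>.05)&(W[...,1]<-.22)
P=W[m]; h=np.array([.413,.911,0]); seat=np.array([.529,-.3665,0])
a=(P-seat)@h; b=(P-seat)@[-.911,.413,0]
k=np.abs(b)<.05; a,b,z=a[k],b[k],P[k][:,2]
print(len(a)); 
if len(a)>20:
    # top ridge slope: max z in bins along a
    for lo in np.arange(-.15,.12,.015):
        s=(a>=lo)&(a<lo+.015)
        if s.sum()>2: print((lo+.0075).round(3),'zmax',np.percentile(z[s],95).round(4),'across',np.percentile(b[s],[5,95]).round(3),s.sum())
r0=max(0,c0[1]-110); c=cv2.resize(p[r0:r0+200,max(0,c0[0]-120):c0[0]+120,::-1],None,fx=3,fy=3,interpolation=cv2.INTER_CUBIC)
cv2.imwrite(f'pics/{f}c.png',c)
E
python3 go.py .518 -.3906 .27 65.6; python3 look.py scene s1
```

```text
t 6.85 pos [ 0.518  -0.387   0.2692] head 65.63 tilt -1.0 grip 0.0413 14.996989220380783 F [ 0.3  0.2 -0.6]
shift [-0.0164  0.0074 -0.004 ] turn 0.0002
709
-0.113 zmax 0.2901 across [-0.01   0.004] 70
-0.098 zmax 0.2899 across [-0.01   0.004] 86
-0.083 zmax 0.2881 across [-0.008  0.005] 61
-0.068 zmax 0.2999 across [-0.016  0.006] 23
-0.038 zmax 0.3887 across [-0.017  0.017] 4
-0.023 zmax 0.3852 across [-0.017  0.023] 14
-0.008 zmax 0.4369 across [-0.035 -0.01 ] 5
0.007 zmax 0.4135 across [-0.041  0.013] 50
0.022 zmax 0.3449 across [-0.034  0.01 ] 162
0.037 zmax 0.2996 across [-0.018  0.006] 89
0.052 zmax 0.2884 across [-0.009  0.005] 66
0.067 zmax 0.2899 across [-0.009  0.005] 69
0.082 zmax 0.2887 across [-0.007  0.002] 9
```

View pics/s1c.png

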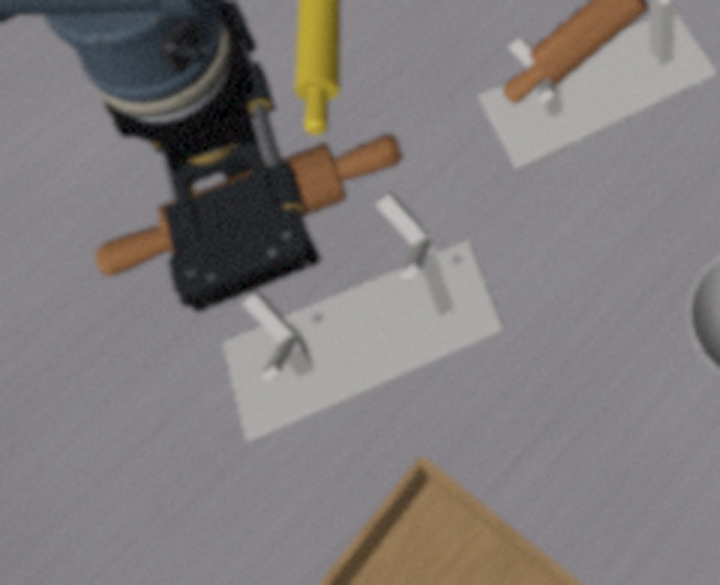

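```bash
python3 - <<'E'
from h import *
import json
for n in('scene','top'):
    p,d=snap(n,n+'2'); W=cloud(n,d); hsv=cv2.cvtColor(p,cv2.COLOR_RGB2HSV)
    P=W[(hsv[...,0]<18)&(hsv[...,1]>90)&(d>0)&(W[...,2]>.262)&(W[...,2]<.306)&(W[...,1]<-.22)]
    h=np.array([.413,.911,0]); seat=np.array([.529,-.3665,0]); a=(P-seat)@h; b=(P-seat)@[-.911,.413,0]
    print(n,len(P),a.min(),a.max(),'barrel',np.sort(a[P[:,2]>.293])[[3,-4]] if (P[:,2]>.293).sum()>8 else '', 'b',np.median(b),P[:,2].max())
E
python3 go.py .5174 -.3920 .155 65.6
```

```text
scene 666 -0.11848350440697994 0.07771404161324823 barrel [-0.07419617  0.03639643] b -0.004620596751729779 0.30103398889508737
top 406 0.007344224238749556 0.07846560888812298 barrel [0.01000588 0.0537114 ] b 0.004307329617767549 0.3049265402654171
t 7.0 pos [ 0.5181 -0.387   0.2698] head 65.68 tilt -1.0 grip 0.0415 14.99696284532547 F [ 0.3 -0.9 -0.4]
shift [-0.0247  0.0076  0.5738] turn 0.0005
```

Request:
move_arm --motion "-1 -0.01 0.003 0.1 0; -1 -0.02 0.006 0.2 0; -1 -0.029 0.0075 0.3 0; -1 -0.029 0.0075 0.4 0; -1 -0.029 0.0075 0.5 0; -1 -0.029 0.0075 0.57 0; -1 -0.029 0.0075 0.61 0; -1 -0.029 0.0075 0.624 0; -1 -0.029 0.0075 0.624 0; -1 -0.029 0.0075 0.624 0"

```text
time: 7.83
position: [0.5175, -0.3951, 0.146]
tool_rot: [0.841, 0.542, 0.0, 0.001]
ft_force: [-0.1, -0.3, -1.6]
grip_width: 0.0414
grip_force: 15.0
```

```bash
python3 go.py .5170 -.3929 .145 65.6
```

```text
t 7.83 pos [ 0.5175 -0.3951  0.146 ] head 65.61 tilt -1.0 grip 0.0414 14.996866285800934 F [-0.1 -0.3 -1.6]
shift [ 0.0092 -0.0069  0.0048] turn 0.0001
```

Request:
move_arm --motion "-1 0.002 -0.006 0.02 0; -1 0.004 -0.006 0.035 0; -1 0.006 -0.006 0.05 0; -1 0.008 -0.006 0.067 0; -1 0.009 -0.006 0.084 0; -1 0.011 -0.006 0.101 0; -1 0.011 -0.006 0.101 0"

```text
time: 8.42
position: [0.5164, -0.3924, 0.1239]
tool_rot: [0.841, 0.541, -0.0, -0.0]
ft_force: [-2.1, -1.2, -0.4]
grip_width: 0.0417
grip_force: 15.0
```

```bash
cat > tilt.py <<'E'
from h import *
import sys
from scipy.optimize import least_squares
t=robot.get_obs()['position']; f=sys.argv[1]
h=np.array([.413,.911,0]); seat=np.array([.529,-.3665,0])
print('TCP a,b,z',((t-seat)@h).round(4),((t-seat)@[-.911,.413,0]).round(4),t[2].round(4), 'F',robot.get_obs()['ft_force'].round(1))
for n in('scene','top'):
    p,d=snap(n,n+f); W=cloud(n,d); hsv=cv2.cvtColor(p,cv2.COLOR_RGB2HSV)
    a=(W-seat)@h; b=(W-seat)@[-.911,.413,0]
    m=(hsv[...,0]<18)&(hsv[...,1]>100)&(d>0)&(W[...,2]>.03)&(W[...,2]<.23)&(abs(b)<.03)&(abs(a)<.14)
    A=a[m]; B=b[m]; Z=W[...,2][m]
    if n=='scene':
        for k,nm in((A<-.075,'low'),(A>.045,'high')):
            if k.sum()>4: print(n,nm,k.sum(),'a',A[k].mean().round(4),A[k].min().round(4),A[k].max().round(4),'zmax',np.percentile(Z[k],90).round(4),'z',Z[k].mean().round(4),'b',B[k].mean().round(4))
    def res(q): # pin: a0,b0,z0,pitch,yaw ; profile radius
        c,s=np.cos(q[3]),np.sin(q[3]); da,db,dz=A-q[0],B-q[1]-np.tan(q[4])*(A-q[0]),Z-q[2]
        x=c*da+s*dz; w=-s*da+c*dz; r=np.hypot(db,w); x=abs(x)
        barrel=np.maximum(x-.056,0)+0*r; 
        d1=np.where(x<.056,r-.021,np.hypot(np.maximum(x-.056,0),np.maximum(r-.021,0)))
        d2=np.where(x<.1,r-.0105,np.hypot(x-.1,np.maximum(r-.0105,0)))
        return np.where(abs(d1)<abs(d2),d1,d2)
    best=min((least_squares(res,[(t-seat)@h+.003,0,t[2]+.011,np.radians(g),0],loss='soft_l1',f_scale=.002,bounds=([-.2,-.03,.05,-.2,-.1],[.1,.03,.3,1.,.1])) for g in(0,10,20,30)),key=lambda s:s.cost)
    print(n,len(A),'a,b,z',best.x[:3].round(4),'pitch,yaw',np.degrees(best.x[3:]).round(2),'cost/pt',(best.cost/len(A)*1e6).round(3))
E
python3 tilt.py 3
```

```text
TCP a,b,z -0.0288 0.0008 0.1239 F [-2.1 -1.2 -0.4]
scene low 178 a -0.0994 -0.1235 -0.0763 zmax 0.145 z 0.1341 b -0.0041
scene high 83 a 0.0575 0.0454 0.0701 zmax 0.1553 z 0.1518 b -0.0033
scene 573 a,b,z [-0.0231  0.0005  0.1335] pitch,yaw [7.13 0.63] cost/pt 7.035
top 0 a,b,z [-0.0258  0.      0.1349] pitch,yaw [0. 0.] cost/pt nantilt.py:23: RuntimeWarning: invalid value encountered in scalar divide
  print(n,len(A),'a,b,z',best.x[:3].round(4),'pitch,yaw',np.degrees(best.x[3:]).round(2),'cost/pt',(best.cost/len(A)*1e6).round(3))
```

Request:
move_arm --motion "-1 0.01 0 0.025 0; -1 0.021 0 0.05 0; -1 0.033 0 0.06 0; -1 0.045 0 0.07 0; -1 0.0555 0 0.08 0; -1 0.066 0 0.088 0; -1 0.077 0 0.097 0; -1 0.087 0 0.105 0; -1 0.087 0 0.105 0"

```text
time: 9.27
position: [0.5236, -0.3768, 0.104]
tool_rot: [0.84, 0.542, -0.001, 0.0]
ft_force: [-4.1, -1.6, 1.6]
grip_width: 0.0416
grip_force: 15.0
```

```bash
python3 tilt.py 4 2>/dev/null; python3 look.py scene s4 | head -1
```

```text
TCP a,b,z -0.0116 0.0007 0.104 F [-4.1 -1.6  1.6]
scene low 87 a -0.0878 -0.1019 -0.0755 zmax 0.0939 z 0.0886 b -0.0045
scene high 122 a 0.0631 0.0452 0.0813 zmax 0.1605 z 0.1536 b -0.0032
scene 497 a,b,z [-0.0117 -0.0107  0.1302] pitch,yaw [24.    0.98] cost/pt 7.153
top 0 a,b,z [-0.0086  0.      0.115 ] pitch,yaw [0. 0.] cost/pt nan
535
```

View pics/s4c.png

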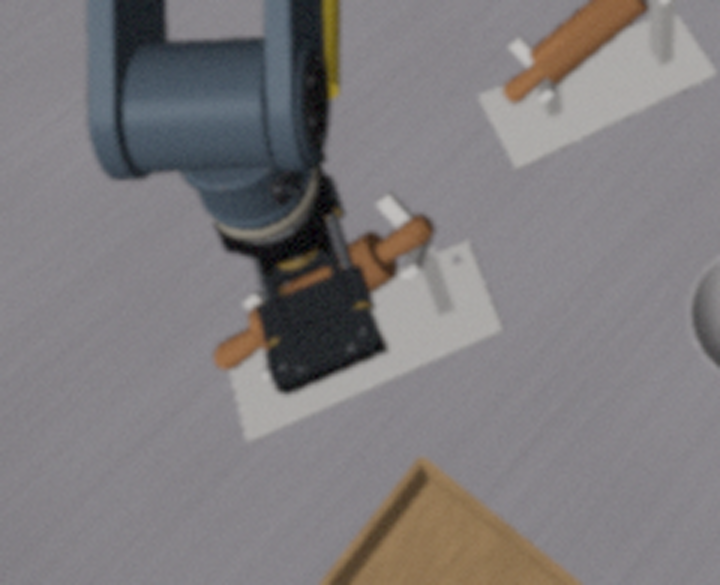

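The view shows the pin tilted about 24°. Its high handle is in the high saddle at (405,240) and its low handle hangs just above the low saddle at (240,345). I'll keep lowering.

Request:
move_arm --motion "-1 0.01 -0.003 0.01 0; -1 0.018 -0.005 0.02 0; -1 0.025 -0.005 0.028 0; -1 0.028 -0.005 0.034 0; -1 0.028 -0.005 0.034 0; -1 0.028 -0.005 0.034 0"

```text
time: 9.92
position: [0.524, -0.3743, 0.1002]
tool_rot: [0.84, 0.542, -0.002, 0.002]
ft_force: [-9.8, -4.0, 14.1]
grip_width: 0.0415
grip_force: 15.0
```

```bash
python3 tilt.py 5 2>/dev/null
```

```text
TCP a,b,z -0.0092 0.0013 0.1002 F [-9.8 -4.  14.1]
scene low 82 a -0.0869 -0.0996 -0.075 zmax 0.0916 z 0.0868 b -0.0031
scene high 121 a 0.0632 0.0452 0.0813 zmax 0.1609 z 0.1531 b -0.0034
scene 493 a,b,z [-0.0115 -0.0078  0.1303] pitch,yaw [24.54  0.41] cost/pt 7.562
top 0 a,b,z [-0.0062  0.      0.1112] pitch,yaw [0. 0.] cost/pt nan
```

The reaction runs along the saddle normal, about (−0.5, +0.87), and the low end sits about 15 mm high. So the low end of the barrel is resting on the lip of the low saddle. I'll lift slightly, move it a few mm upslope and lower again.

Request:
move_arm --motion "-1 0 0 -0.02 0; -1 0 0 -0.045 0; -1 0.012 0 -0.045 0; -1 0.022 0 -0.045 0; -1 0.022 0 -0.045 0; -1 0.022 0 -0.045 0"

```text
time: 10.52
position: [0.5273, -0.3662, 0.1052]
tool_rot: [0.84, 0.542, 0.0, -0.001]
ft_force: [-0.7, -0.4, -0.7]
grip_width: 0.0413
grip_force: 15.0
```

```bash
python3 tilt.py 6 2>/dev/null
```

```text
TCP a,b,z -0.0004 0.0017 0.1052 F [-0.7 -0.4 -0.7]
scene low 52 a -0.0826 -0.0916 -0.0753 zmax 0.0931 z 0.0896 b -0.0025
scene high 177 a 0.0646 0.045 0.0897 zmax 0.165 z 0.1551 b -0.0032
scene 494 a,b,z [-0.0021 -0.0076  0.1346] pitch,yaw [23.96 -1.18] cost/pt 6.894
top 0 a,b,z [0.0026 0.     0.1162] pitch,yaw [0. 0.] cost/pt nan
```

Request:
move_arm --motion "-1 -0.002 0.003 0.01 0; -1 -0.003 0.005 0.02 0; -1 -0.003 0.005 0.028 0; -1 -0.003 0.005 0.034 0; -1 -0.003 0.005 0.034 0; -1 -0.003 0.005 0.034 0"

```text
time: 11.12
position: [0.5275, -0.3681, 0.099]
tool_rot: [0.841, 0.542, -0.0, -0.0]
ft_force: [-0.7, -0.5, 0.1]
grip_width: 0.0418
grip_force: 15.0
```

```bash
python3 tilt.py 7 2>/dev/null
```

```text
TCP a,b,z -0.0021 0.0007 0.099 F [-0.7 -0.5  0.1]
scene low 44 a -0.0817 -0.0897 -0.0751 zmax 0.0842 z 0.0794 b -0.0041
scene high 155 a 0.0632 0.0451 0.0856 zmax 0.1637 z 0.153 b -0.004
scene 466 a,b,z [-0.0042 -0.0078  0.1301] pitch,yaw [2.788e+01 2.000e-02] cost/pt 7.409
top 0 a,b,z [0.0009 0.     0.11  ] pitch,yaw [0. 0.] cost/pt nan
```

Request:
move_arm --motion "-1 0.001 0 0.006 0; -1 0.003 0 0.012 0; -1 0.004 0 0.018 0; -1 0.004 0 0.018 0; -1 0.004 0 0.018 0"

```text
time: 11.63
position: [0.5278, -0.3674, 0.0959]
tool_rot: [0.841, 0.542, -0.0, -0.0]
ft_force: [-3.2, 0.7, 3.1]
grip_width: 0.0414
grip_force: 15.0
```

```bash
python3 tilt.py 8 2>/dev/null
```

```text
TCP a,b,z -0.0013 0.0007 0.0959 F [-3.2  0.7  3.1]
scene low 40 a -0.0813 -0.0887 -0.0755 zmax 0.078 z 0.0729 b -0.0044
scene high 155 a 0.0632 0.0451 0.0848 zmax 0.1635 z 0.1525 b -0.0036
scene 459 a,b,z [-0.0039 -0.0089  0.1263] pitch,yaw [30.1  0.8] cost/pt 7.042
top 0 a,b,z [0.0017 0.     0.1069] pitch,yaw [0. 0.] cost/pt nan
```

Request:
move_arm --motion "-1 0 0 0.004 0; -1 0 0 0.008 0; -1 0 0 0.011 0; -1 0 0 0.011 0; -1 0 0 0.011 0"

```text
time: 12.15
position: [0.5275, -0.3674, 0.0952]
tool_rot: [0.841, 0.542, -0.0, -0.0]
ft_force: [-5.6, 2.1, 12.2]
grip_width: 0.0417
grip_force: 15.0
```

```bash
python3 tilt.py 9 2>/dev/null; python3 look.py scene s9 | head -1; python3 - <<'E'
from h import *
# same handle measures on the taken pin, in its own cradle frame
z=np.load('pics/scene9.npz'); W=cloud('scene',z['d']); hsv=cv2.cvtColor(z['p'],cv2.COLOR_RGB2HSV)
th=np.radians(69.4); s=np.array([.5122,-.0507,0]); a=(W-s)@[np.cos(th),np.sin(th),0]; b=(W-s)@[-np.sin(th),np.cos(th),0]
m=(hsv[...,0]<18)&(hsv[...,1]>100)&(W[...,2]>.03)&(W[...,2]<.23)&(abs(b)<.03)&(abs(a)<.14)
for k in((a<-.075),(a>.045)):
    k=k&m; print(k.sum(),a[k].mean(),a[k].min(),a[k].max(),np.percentile(W[k][:,2],90),W[k][:,2].mean(),b[k].mean())
E
```

```text
TCP a,b,z -0.0014 0.001 0.0952 F [-5.6  2.1 12.2]
scene low 39 a -0.0814 -0.0886 -0.0753 zmax 0.076 z 0.0722 b -0.0044
scene high 152 a 0.0631 0.045 0.0848 zmax 0.1632 z 0.152 b -0.0033
scene 448 a,b,z [-0.0047 -0.0092  0.1249] pitch,yaw [30.1   1.31] cost/pt 6.267
top 0 a,b,z [0.0016 0.     0.1062] pitch,yaw [0. 0.] cost/pt nan
487
40 -0.08313728857741509 -0.09188305068902754 -0.07521064863317659 0.0746176305866677 0.07061176581861517 -0.002686855353810217
75 0.06147858341337473 0.045361987857378654 0.07886733201344444 0.16175586800853056 0.1526379717158001 -0.00259801879304713
```

View pics/s9c.png

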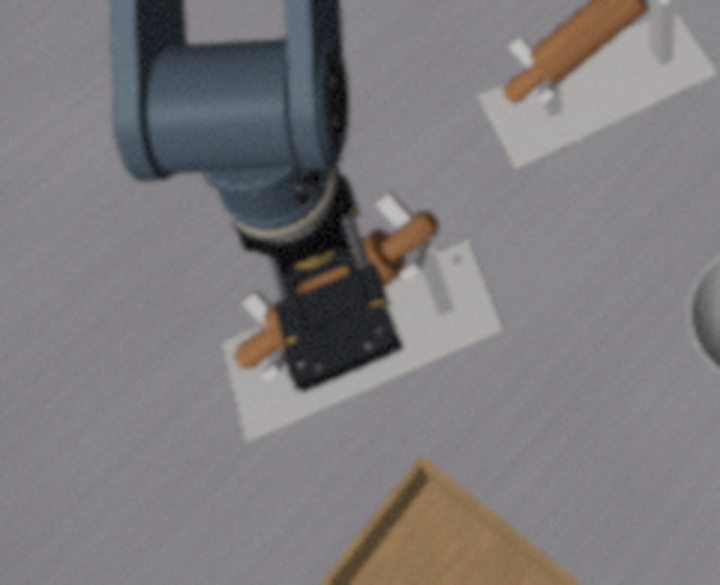

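The picture shows a handle in each saddle, low at (260,350) and high at (405,240). The heights match the pin in the other cradle within 2 mm, and the 12 N reaction means it is home. I'll relax the press, open, then go straight up.

Request:
move_arm --motion "-1 0 -0.002 -0.004 0; -1 0 -0.002 -0.006 0; -0.05 0 -0.002 -0.006 0; 0.1 0 -0.002 -0.006 0; 0.3 0 -0.002 -0.006 0; 1 0 -0.002 -0.006 0; 1 0 -0.002 -0.006 0; 1 0 -0.002 -0.006 0; 1 0 -0.002 -0.006 0; 1 0 -0.002 -0.006 0; 1 0 -0.002 -0.006 0"

```text
time: 13.22
position: [0.5278, -0.3672, 0.0944]
tool_rot: [0.841, 0.542, 0.0, 0.0]
ft_force: [-0.3, 0.7, 0.1]
grip_width: 0.0836
grip_force: 0.0
```

Request:
move_arm --motion "1 0 0 -0.03 0; 1 0 0 -0.08 0; 1 0 0 -0.15 0; 1 0 0 -0.25 0; 1 0 0 -0.4 0; 1 0 0 -0.55 0; 1 0 0 -0.7 0; 1 0 0 -0.85 0; 1 0 0 -1 0; 1 0 0 -1 0"

```text
time: 14.05
position: [0.5305, -0.3697, 0.3035]
tool_rot: [0.841, 0.542, 0.002, 0.008]
ft_force: [0.7, -0.4, 1.2]
grip_width: 0.087
grip_force: 0.0
```

```bash
python3 tilt.py 10 2>/dev/null; python3 look.py scene s10 | head -1
```

```text
TCP a,b,z -0.0023 -0.0027 0.3035 F [ 0.7 -0.4  1.2]
scene low 39 a -0.0811 -0.0882 -0.0752 zmax 0.0754 z 0.0712 b -0.0033
scene high 148 a 0.0626 0.0451 0.0848 zmax 0.1632 z 0.1518 b -0.0033
999
```

View pics/s10c.png

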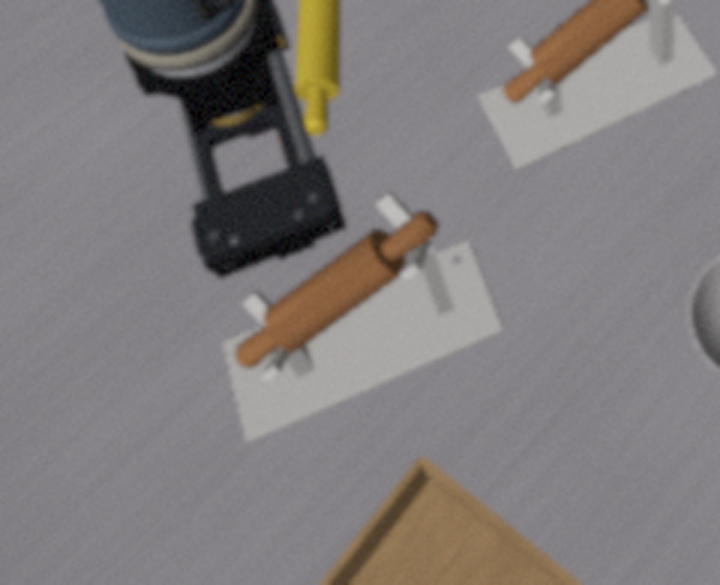

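The pin lies home, with handles in both saddles at (262,350) and (410,237), and the gripper is clear above it.

```bash
python3 -c "from rig import robot; print(robot.hand_in())"
```

```text
the job is handed in; nothing more can be done
None
```

The brown rolling pin lies home in the empty cradle with a handle in each saddle. It was lowered in while held, then let go, and the job was handed in at about 14 s with the gripper clear.

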